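# Unlock the knife box and hold its key turned

## Robot

A 6-joint arm with a two-finger parallel gripper is mounted at the origin on a cart in front of the work surface, level with it; the furniture and walls round the work are solid. World frame = base frame: x ahead of the robot, y to its left, z up, the work surface at z = 0. Lengths are in m, angles in rad, forces in N, time in s.
With the tool pointing down it reaches from about 0.25 to 0.775 m from the base axis. Payload 4 kg.
Tool frame: the origin (TCP) lies at the very end of the fingers, on their centre line; the grasp point (between the pads) lies 19 mm behind it; z points along the fingers, y is the line along which they close (so a half turn about z gives the same grasp; the last joint's range is limited). The gripper opens to 94 mm and grips with 3 to 60 N. Pads are 16 mm wide; open, the fingers measure 119 mm over their backs; the gripper's body (75 mm by 177 mm) begins 78 mm behind the grasp point.
Start: joints at [-1.425, 0.087, 1.371, -0, 1.684, -0.103], TCP at [0.135, -0.533, 0.206] pointing down, gripper open.
Joint ranges: [-3.1, 3.1], [-0.76, 2.03], [0.27, 2.55], [-1.08, 4.22], [0.17, 2.65], [-2.57, 2.57]. Speed limits (rad/s): [2.79, 2.79, 3.14, 3.14, 3.14, 3.14].

## Interface

Orientations are given as [roll, pitch, yaw] about the fixed x, y, z axes, in that order (R = Rz(yaw) Ry(pitch) Rx(roll)).
In Python, from bench import robot gives the robot as it stands. The module is installed in compiled form; this text tells all that it offers.
- The arm moves only by the tool move_arm, never from a script. Its argument "deltas" is one flat list of numbers, 7 for each row, row after row: the turn, a rotation vector about the tool's x, y, z in rad, then the shift along the tool's x, y, z in cm, then the closure, from -1 (fully open) to 1 (shut). A call has 1 to 8 rows; each row is the pose to reach, as a shift and turn from the pose commanded when the call began, along the tool's axes at that moment; what a row does not reach only later rows make up. A row lasts 1/10 s, in which the tool goes at most 50 mm and 8.59 degrees, less where a joint would pass 70% of its speed; a pose out of reach is approached as far as the arm can. A call with a gripper value outside its range is refused whole. The fingers move at their own pace and stop on an object; the grip force is fixed at half the most. Time passes only in rows, so rows that repeat a pose let the fingers close. It gives the time, the measured TCP pose, the force, the opening and the grip force at its end, in the units of the state.
- robot.get_obs(): the state, without advancing time (a new reading comes with each control period).
- robot.snapshot(name): name is "side" or "top"; returns a dict with "image" (384x512x3 uint8, red, green, blue), "depth" (384x512 float32, m along the optical axis (not along the pixel's ray), 0 where there is no reading), "fov_y" (degrees; the focal length in pixels is half the picture's height over the tangent of half this angle, whatever the lens; pixels are square), "cx", "cy" (the principal point, pixels), "D" ([k1, k2, p1, p2, k3] as OpenCV has them; the pictures are not rectified), "origin" and "orientation" of the camera in the world. Camera axes: x right, y up, looking along -z (the intrinsics and any distortion apply to the point x, -y, -z); pixel columns grow to the right and rows downward; lengths in m; the calibration is good to about 2 mm. A picture is of the moment at which its call begins.
- robot.close_job(): hands the job in; it is judged then, once.
The state is a dict: "time": time; "joint_positions": joint angles; "qvel": joint speeds; "joint_torque": joint torques, N m; "tool_pos": TCP position; "ee_rot": TCP orientation; "wrist_force": force on the tool from outside, world axes, zero at the start; "wrist_torque": the same for the moment, N m; "width": finger opening in m; "finger_force": force on a finger pad.
Only numpy, scipy, OpenCV 4.12 (cv2) and the standard library are available. Lean on these libraries where they do the work, as an engineer would, in place of code of your own. Each camera call takes 0.05 s, during which the arm holds its last target. There are 200 camera calls.

## Task

The grey steel knife box is locked and I need both my hands to lift its lid. Take the red-headed double-bit key off the key stand and put it, bits down, into the lock on the box's lid; the pins inside stick, so when it catches, rock the key gently from side to side across the slot while you press lightly instead of forcing it, until it sits on the bottom. Then turn it a quarter turn counterclockwise (seen from above), against the spring to its stop, and finish while still holding it turned there; leave the black-headed key on its hook and do not disturb the onion, the garlic or the mug.

Things in the scene. Friction and masses are not known exactly. Their poses are not given: they have to be found in the camera images.
- key: Red-headed double-bit key, about 60 g, hanging bits down on either hook. Origin: centre of its head and 14 mm hole. Head 10 mm thick (its x), 28 wide (y), 34 high (z); flat parallel sides 20 mm high at y = +-14: grip these. Same after a half turn about z. On the hook its axes are parallel to the stand's; the rod touches the top of its hole.
- key_tip (a point): Middle of the key's lower end, 63 mm under its origin. The double bit lies in the key's y-z plane: 20 mm wide (y), 6 thick (x), from 12 to 4 mm above the tip, where it ends in a square shoulder; a round 5 mm stem above, and below it a nose 20 wide and 3.6 thick, tapered over the last 1 mm to 18 x 1.6 mm.
- flat_key: The other key, black head of the same size, flat brass blade; hangs on the other hook, 70 mm away, and must stay there. Origin: centre of its head.
- key_stand: Wooden stand, fixed; origin under it. Base 75 x 125 x 14 mm; upright board at its back, x = +15 to +29 mm, 139 mm high. At height 122 mm, y = +-35 mm, two level brass rods 5 mm thick point to -x (to the robot), ending in an 8 mm ball at x = -30 mm. Keys hang at x = 0. To take one off, raise it 4.5 mm (rod in mid-hole), then draw it over 45 mm along the stand's -x.
- knife_box: Grey sheet-steel knife box, fixed, 163 mm deep (x) by 283 mm wide (y), lid top 85 mm high. Origin under its centre; front faces its -x. The lid carries an aluminium lock plate 46 x 58 mm, its top face 88 mm high, with the key slot.
- keyhole (a point): Centre of the key slot at the lock plate's top face, 45 mm in front of the box's middle; axes as the box's. Slot 22 mm long (y), 9.2 mm wide (x): 1.6 mm of play beside each face of the bits, 1 mm at their ends; 2 mm bevel all round; plate 6 mm thick. The key goes straight down, its y along the slot's y, either way round.
- lock_pins (a point): Point 10 mm under the plate's top. Two facing pairs of stiff pins catch the bit's shoulder with the tip 12.5 and 17 mm deep. Pressing straight down only jams them. The nose, moved sideways, slides them aside for 2 N each, and they stay: pressing little (under 5 N), rock the key to both sides along the slot's x till the slot stops it (1.6 mm), then press again. Over 40 N on the key is forcing it.
- lock_bottom (a point): Solid bottom of the lock, 21 mm under the plate's top: the key tip stands on it when fully home. Only there (within 3 mm) are the bits clear under the plate, so that the key can turn; once turned it cannot be drawn out.
- plug (a joint): Angle of the lock's plug, rad: 0 = in line with the slot (key goes in and out), growing counterclockwise seen from above to the stop at 1.57. A spring of 0.04 N m (at 0) to 0.13 N m (at the stop) turns it back when the key is let go. Key and plug have about 0.2 rad of play: turn the key that much farther.
- onion: A brown onion, 80 mm across and 85 mm high, loose; origin under its centre. Must not be moved.
- garlic: A garlic bulb, 50 mm, loose, at the front of the worktop; origin under its centre. Must not be moved.
- mug: A white mug with dots, 82 mm across, 91 mm high, loose, behind the box; origin under its centre. Must not be moved.
Mind the look-alikes: they are no part of the job. Of the things like the flat_key, leave any that is turquoise; of the rest the smaller one is meant.

How it is judged:
On the way, in this order (a step that is already met when the one before it is completed fails the run):
1. the red key is off its hook, held in the fingers (contact force between the fingers and key above 2 N and distance of key from where it was at the start of the episode above 0.06 m and height (world z) of key_tip above 0.03 m), for 0.2 s.
2. the key sits on the bottom of the lock, not yet turned (z of key_tip in the frame of keyhole below -0.0185 m and horizontal distance between key_tip and keyhole below 0.004 m and angle between key's own z axis and vertical below 0.15 rad and contact force between the fingers and key above 2 N and value of joint plug below 0.5 rad), for 0.05 s.
3. the key is turned a quarter counterclockwise and held (z of key_tip in the frame of keyhole below -0.0185 m and horizontal distance between key_tip and keyhole below 0.004 m and angle between key's own z axis and vertical below 0.15 rad and value of joint plug above 1.35 rad and contact force between the fingers and key above 2 N), for 0.5 s.
At the end, for the whole second after the job is handed in: The red key stands upright in the lock, tip at least 18.5 mm below the plate's top and within 4 mm of the slot's centre; the plug is turned at least 1.35 rad and still; the fingers hold the key (over 2 N); the black key is on its hook; onion, garlic and mug within 30 mm of their starts (all of step 3 and velocity of joint plug between -0.1 and 0.1 rad/s and distance of each of flat_key, onion, garlic, mug from where it was at the start of the episode below 0.03 m and height (world z) of flat_key above 0.1 m); the arm keeps its last pose, push and grip.
It fails at once if the key is forced: more than 40 N between key and lock (contact force between key and knife_box above 40 N).
It fails at once if the black key is taken or knocked off its hook (distance of flat_key from where it was at the start of the episode above 0.04 m).
It fails at once if the onion, the garlic or the mug is pushed away (distance of any of onion, garlic, mug from where it was at the start of the episode above 0.03 m).
It also fails if it takes over 64 s, if anything falls off the work surface, if the arm or the gripper's body presses on something with over 40 N, if the wrist force passes 120 N, or if a joint passes its speed limit or range.

## Working session

There is one attempt and no reset: what is moved stays moved. The work goes in short steps, Python scripts to look and compute and a tool call to move; the robot and the scene stay as the last step left them, time stands still between calls to the robot, and variables do not carry over. Pictures are saved under pics/ and viewed, at most 10 in all, crops included, and the job is handed in when it is done.

Besides the shell and the picture viewer there is one more tool, called as name(argument=value, ...), one argument or row to a line, values as JSON. move_arm: Moves the arm, as the interface text tells. Its arguments: {"type":"object","properties":{"deltas":{"type":"array","items":{"type":"number"}}},"required":["deltas"]}

```bash
mkdir -p pics
cat > h.py <<'E'
import numpy as np, cv2, pickle
from scipy.spatial.transform import Rotation as R
def K(s):
    f=s['image'].shape[0]/2/np.tan(np.radians(s['fov_y'])/2)
    return np.array([[f,0,s['cx']],[0,f,s['cy']],[0,0,1.]])
def rot(s):
    o=np.array(s['orientation'],float)
    return o if o.shape==(3,3) else R.from_euler('xyz',o).as_matrix() if o.size==3 else R.from_quat(o).as_matrix()
def rays(s,uv):
    p=cv2.undistortPoints(np.array(uv,float).reshape(-1,1,2),K(s),np.array(s['D'],float)).reshape(-1,2)
    d=np.c_[p[:,0],-p[:,1],-np.ones(len(p))]
    return np.array(s['origin']),d@rot(s).T
def onz(s,uv,z):
    o,d=rays(s,uv); return o+d*((z-o[2])/d[:,2])[:,None]
def bydepth(s,uv):
    o,d=rays(s,uv); uv=np.array(uv).reshape(-1,2).astype(int)
    return o+d*s['depth'][uv[:,1],uv[:,0]][:,None]
def cloud(s):
    h,w=s['depth'].shape; u,v=np.meshgrid(np.arange(w),np.arange(h))
    return bydepth(s,np.c_[u.ravel(),v.ravel()]).reshape(h,w,3)
def proj(s,P):
    c=(np.array(P,float).reshape(-1,3)-s['origin'])@rot(s); c=c*[1,-1,-1]
    return cv2.projectPoints(c,np.zeros(3),np.zeros(3),K(s),np.array(s['D'],float))[0].reshape(-1,2)
def snap(n,f=None):
    from bench import robot
    s=robot.snapshot(n)
    if f: cv2.imwrite('pics/'+f+'.png',s['image'][:,:,::-1]); pickle.dump(s,open(f+'.pkl','wb'))
    return s
def load(f): return pickle.load(open(f+'.pkl','rb'))
E
python3 - <<'E'
from h import *
from bench import robot
for n in('side','top'):
    s=snap(n,n+'0'); print(n,{k:v for k,v in s.items() if k not in('image','depth')})
print(robot.get_obs())
E
```

```text
side {'fov_y': 52.98032043454835, 'cx': 256.51428795701554, 'cy': 190.1734690900197, 'D': array([0.04208105, 0.        , 0.        , 0.        , 0.        ]), 'origin': array([ 0.23628522, -0.68705197,  0.63806983]), 'orientation': array([ 0.90531985, -0.02153467, -0.51373008])}
top {'fov_y': 44.47982998605521, 'cx': 257.36457155535356, 'cy': 192.618945838363, 'D': array([-0.10836614,  0.        ,  0.        ,  0.        ,  0.        ]), 'origin': array([ 0.41553513, -0.12321943,  1.18166665]), 'orientation': array([ 1.38662440e-01,  1.31586879e-03, -1.55095992e+00])}
{'time': 0.1, 'joint_positions': array([-1.42510111e+00,  8.79147114e-02,  1.37206444e+00, -1.49217303e-05,
        1.68360658e+00, -1.03158822e-01]), 'qvel': array([ 0.00045737, -0.00157872, -0.00402446,  0.00025361,  0.00064067,
       -0.0005848 ]), 'joint_torque': array([ 1.72199958e-03, -3.41253519e+01, -3.03300977e+01,  7.19902525e-02,
        3.04281665e-02, -1.03094196e-04]), 'tool_pos': array([ 0.13534999, -0.53258724,  0.20442247]), 'ee_rot': array([-3.13960864e+00, -1.90488161e-04,  2.48852187e-01]), 'wrist_force': array([-0.05324496,  0.60302548, -0.90636346]), 'wrist_torque': array([-0.01170781, -0.01523272, -0.06129262]), 'finger_force': 0.0, 'width': 0.09369307659447872}
```

View pics/side0.png

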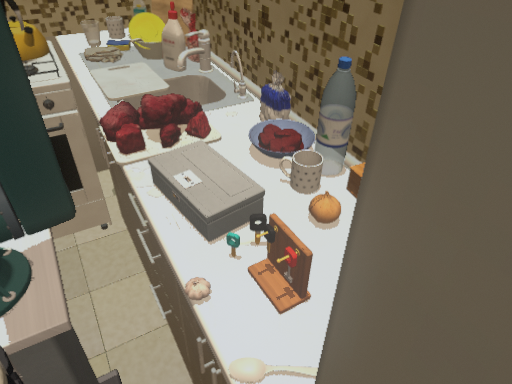

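View pics/top0.png

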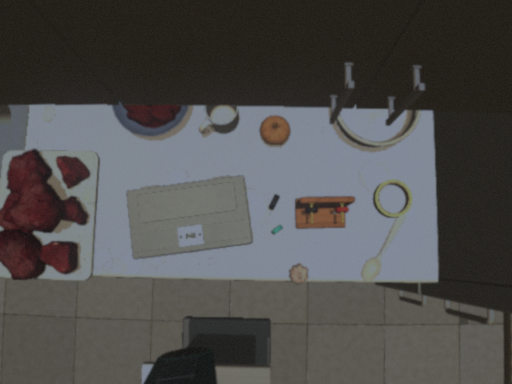

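The side view shows the stand at (280,268) with the red key at about (291,257) and the black-headed key on the other hook at about (267,233). A larger black key (258,222) and a turquoise one (233,240) stand loose. The box's lock plate is at (187,179). In the top view the stand is at (322,211), the red key at (342,210), the lock plate at (190,236), the garlic at (299,273), the onion at (275,130) and the mug at (222,117).

Run:
```python
from h import *
T=load('top0');S=load('side0')
a=cv2.resize(T['image'][185:280,265:360],None,fx=5,fy=5,interpolation=2)
b=cv2.resize(S['image'][205:310,215:315],None,fx=4.5,fy=4.5,interpolation=2)
c=cv2.resize(T['image'][220:255,170:215],None,fx=7,fy=7,interpolation=2)
im=np.zeros((475,800,3),np.uint8)
b=cv2.resize(b,(300,315));im[:475,:475]=a;im[:315,475:775]=b;im[325:475,475:667]=cv2.resize(c,(192,150))
cv2.imwrite('pics/crop1.png',im[:,:,::-1])
for n,s in(('top',T),('side',S)):
    P=cloud(s);hsv=cv2.cvtColor(s['image'],cv2.COLOR_RGB2HSV)
    red=((hsv[...,0]<6)|(hsv[...,0]>174))&(hsv[...,1]>170)&(hsv[...,2]>90)
    red=red&(P[...,1]<-0.15)&(P[...,0]>.2)&(P[...,2]>.05)&(P[...,2]<.2)
    ys,xs=np.nonzero(red);print(n,'red',len(xs),xs.mean(),ys.mean(),np.median(P[red],0),P[red].min(0),P[red].max(0))
    # lid top
    m=(abs(P[...,2]-.085)<.006)&(P[...,0]>.2)&(P[...,0]<.6)&(P[...,1]<.3)
    m=cv2.morphologyEx(m.astype(np.uint8),cv2.MORPH_OPEN,np.ones((5,5)))
    nl,l,st,ce=cv2.connectedComponentsWithStats(m)
    for i in range(1,nl):
        if st[i,4]>150:
            q=P[l==i]; r=cv2.minAreaRect((q[:,:2]*1000).astype(np.float32));print(n,'lid?',st[i],r,q[:,2].mean())
    # stand board top z ~.139
    m=(abs(P[...,2]-.139)<.008)&(P[...,1]<-.1)&(P[...,0]>.25)&(P[...,0]<.55)
    q=P[m];print(n,'board',len(q), cv2.minAreaRect((q[:,:2]*1000).astype(np.float32)) if len(q) else'')
for nm,uv in (('garlic',(299,273)),('onion',(275,130)),('mug',(222,117)),('blk',(274,202)),('turq',(277,230))): print(nm,bydepth(T,uv))
```

```text
<stdin>:13: RuntimeWarning: Mean of empty slice.
  ret = ret.dtype.type(ret / rcount)
  return _methods._mean(a, axis=axis, dtype=dtype,
  ret = um.true_divide(
Traceback (most recent call last):
ValueError: zero-size array to reduction operation minimum which has no identity
```

View pics/crop1.png

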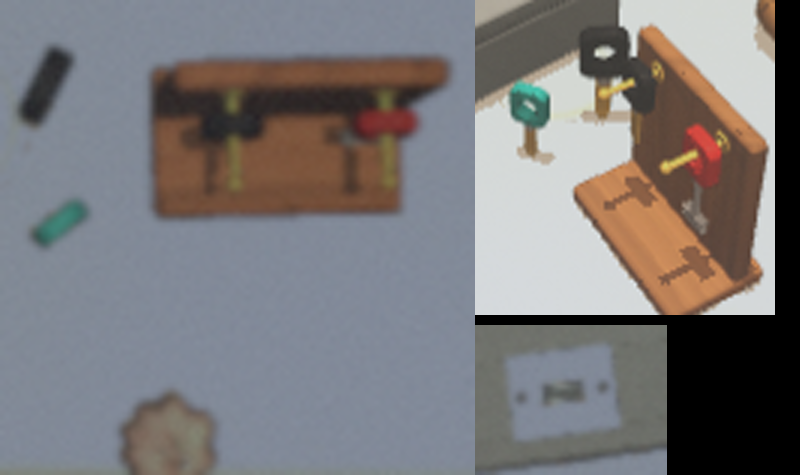

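The crop shows the red key alone on the right-hand hook (-y) in the top view and the small black key on the left-hand hook. The larger black key and the turquoise one stand loose. The slot is in the middle of the plate, along the box's y. Red candidates: the key head at top (342,210), and the meat at (35,205), which is not a key.

Run:
```python
from h import *
T=load('top0');S=load('side0')
for n,s,box in(('top',T,(330,200,355,222)),('side',S,(280,240,305,275))):
    P=cloud(s);im=s['image'].astype(int)
    red=(im[...,0]>2.2*im[...,1])&(im[...,0]>2.2*im[...,2])&(im[...,0]>70)
    k=np.zeros(red.shape,bool);k[box[1]:box[3],box[0]:box[2]]=1;red&=k
    ys,xs=np.nonzero(red);print(n,'red',len(xs),xs.min(),xs.max(),ys.min(),ys.max(),xs.mean(),ys.mean())
    if len(xs):print(np.median(P[red],0),np.percentile(P[red],5,0),np.percentile(P[red],95,0))
    m=(abs(P[...,2]-.085)<.006)&(P[...,0]>.2)&(P[...,0]<.6)&(P[...,1]<.3)
    m=cv2.morphologyEx(m.astype(np.uint8),cv2.MORPH_OPEN,np.ones((5,5)))
    nl,l,st,ce=cv2.connectedComponentsWithStats(m)
    for i in range(1,nl):
        if st[i,4]>150:
            q=P[l==i]; r=cv2.minAreaRect((q[:,:2]*1000).astype(np.float32));print(n,'lid?',st[i],r,q[:,2].mean())
    m=(abs(P[...,2]-.139)<.008)&(P[...,1]<-.1)&(P[...,0]>.25)&(P[...,0]<.55)
    q=P[m];print(n,'board',len(q), cv2.minAreaRect((q[:,:2]*1000).astype(np.float32)) if len(q) else'')
    # lock plate: bright on lid
    pb=(170,220,215,255) if n=='top' else (165,160,210,200)
    sub=s['image'][pb[1]:pb[3],pb[0]:pb[2]]; g=cv2.cvtColor(sub,cv2.COLOR_RGB2GRAY)
    th,m=cv2.threshold(g,0,255,cv2.THRESH_OTSU); 
    hsv=cv2.cvtColor(sub,cv2.COLOR_RGB2HSV); 
    nl,l,st,ce=cv2.connectedComponentsWithStats(m); i=1+np.argmax(st[1:,4])
    yx=np.argwhere(l==i); W=onz(s,yx[:,::-1]+[pb[0],pb[1]],.088)
    print(n,'plate',th,st[i],cv2.minAreaRect((W[:,:2]*1000).astype(np.float32)))
    dark=(g<th*.8);print('dark frac',[ (onz(s,(x+pb[0],y+pb[1]),.088).round(4)) for y,x in [np.argwhere(dark&(cv2.morphologyEx(m,cv2.MORPH_CLOSE,np.ones((9,9)))>0)).mean(0)]])
for nm,uv in (('garlic',(299,273)),('onion',(275,130)),('mug',(222,117)),('blk',(274,202)),('turq',(277,230))): print(nm,bydepth(T,uv))
```

```text
top red 37 337 346 207 211 341.2162162162162 208.94594594594594
[ 0.5280284  -0.30756786  0.13480369] [ 0.52403942 -0.31856722  0.12997566] [ 0.532721   -0.2992984   0.13762187]
top lid? [ 127  179  125   79 6200] ((508.93212890625, 42.68230438232422), (164.71588134765625, 283.56561279296875), 8.654740333557129) 0.08670887462994442
top board 625 ((513.2607421875, -463.1463623046875), (471.5064697265625, 204.3385467529297), 61.93180465698242)
top plate 121.0 [  7   4  27  23 434] ((464.9898986816406, 36.618812561035156), (46.83053207397461, 58.28542709350586), 9.374900817871094)
dark frac [array([[0.4395, 0.0295, 0.088 ]])]
side red 110 286 296 247 266 291.2909090909091 255.1818181818182
[ 0.52830268 -0.31687232  0.13163804] [ 0.52476371 -0.3262614   0.10971536] [ 0.53416869 -0.30276941  0.13478391]
side lid? [ 150  141  110   78 4546] ((510.61279296875, 40.47962951660156), (163.10690307617188, 284.2658386230469), 8.789898872375488) 0.08488034208634924
side board 396 ((536.0003662109375, -277.4423828125), (27.674034118652344, 123.45899200439453), 0.15533903241157532)
side plate 134.0 [   0    0   45   40 1515] ((463.94366455078125, 36.87645721435547), (163.9947052001953, 110.81868743896484), 66.08492279052734)
dark frac [array([[0.4351, 0.0114, 0.088 ]])]
garlic [[ 0.38162256 -0.22215497  0.04543441]]
onion [[ 0.7252948  -0.15860317  0.07166787]]
mug [[ 0.774941   -0.02297434  0.00908286]]
blk [[ 0.54621594 -0.15808674  0.09171115]]
turq [[ 0.482317   -0.16695104  0.06875753]]
```

Run:
```python
from h import *
T=load('top0');S=load('side0')
im=T['image'].astype(float)
# red blob y-centre at head top; rod & base geometry
w=np.clip(im[...,0]-1.5*im[...,1],0,None)[202:218,328:356]; w[w<10]=0
ys,xs=np.mgrid[202:218,328:356]; print('red wc',(w*xs).sum()/w.sum(),(w*ys).sum()/w.sum()); c=((w*xs).sum()/w.sum(),(w*ys).sum()/w.sum())
print(onz(T,c,.1345),onz(T,c,.125))
for n,s in(('top',T),('side',S)):
    P=cloud(s)
    A=(P[...,1]>-.36)&(P[...,1]<-.19)&(P[...,0]>.44)&(P[...,0]<.6)
    q=P[A&(abs(P[...,2]-.014)<.006)];i=s['image'][A&(abs(P[...,2]-.014)<.006)].astype(int);q=q[i[:,0]>1.5*i[:,2]]
    print(n,'base',len(q),np.percentile(q,[1,99],0)[:,:2],cv2.minAreaRect((q[:,:2]*1000).astype(np.float32)))
    q=P[A&(abs(P[...,2]-.139)<.006)];print(n,'boardtop',len(q),cv2.minAreaRect((q[:,:2]*1000).astype(np.float32)),q[:,2].mean())
    q=P[A&(P[...,2]>.03)&(P[...,2]<.13)&(P[...,0]>.53)&(P[...,0]<.56)]
    if len(q)>30:
        f=np.polyfit(q[:,1],q[:,0],1);r=q[:,0]-np.polyval(f,q[:,1]);k=abs(r)<.004;f=np.polyfit(q[k,1],q[k,0],1);print(n,'face',len(q),k.sum(),f,np.polyval(f,-.275))
# side mask red
im=S['image'].astype(float);w=(im[...,0]>1.8*im[...,1])&(im[...,0]>1.8*im[...,2])
w[:240]=0;w[278:]=0;w[:,:278]=0;w[:,306:]=0;P=cloud(S)
q=P[w];print('side red',len(q),q.min(0),q.max(0))
```

```text
red wc 341.34877580412865 208.96087373979836
[[ 0.52823739 -0.30847908  0.1345    ]] [[ 0.52925983 -0.31015977  0.125     ]]
top base 728 [[ 0.49434246 -0.33020063]
 [ 0.54302218 -0.21602764]] ((530.5492553710938, -274.49957275390625), (70.74800872802734, 117.8429183959961), 1.5557749271392822)
top boardtop 423 ((539.8992309570312, -276.37322998046875), (34.19108963012695, 122.9774398803711), 1.2083323001861572) 0.1385761430379762
top face 258 232 [-0.02413076  0.53583757] 0.5424735265620624
side base 1400 [[ 0.49485261 -0.33918948]
 [ 0.56438766 -0.2187324 ]] ((531.18798828125, -278.0167236328125), (73.0046157836914, 125.7491683959961), 2.418210983276367)
side boardtop 476 ((540.5851440429688, -277.67877197265625), (34.497196197509766, 123.62671661376953), 1.8878029584884644) 0.13708341216049044
side face 1210 1064 [-0.04090987  0.53256584] 0.543816051883344
side red 177 [ 0.52194484 -0.32676376  0.10326622] [ 0.54501668 -0.27774764  0.13642451]
```

move_arm(
  deltas=[0, 0, 0, 0, 0, -5, 0.0, 0, 0, 0, 0, 0, -5, 0.0],
)

```text
time: 0.3
tool_pos: [0.1357, -0.5346, 0.2603]
ee_rot: [3.134, 0.001, 0.249]
wrist_force: [0.7, -0.9, 1.4]
width: 0.0813
finger_force: 0.0
```

```bash
cat >> h.py <<'E'
def delta(x,y,z,yaw,roll=np.pi,pitch=0,frm=None):
    from bench import robot
    o=robot.get_obs(); p,e=(o['tool_pos'],o['ee_rot']) if frm is None else frm
    R0=R.from_euler('xyz',e);R1=R.from_euler('xyz',[roll,pitch,yaw])
    print('pos',np.round(o['tool_pos'],4),'rot',np.round(o['ee_rot'],4),'F',np.round(o['wrist_force'],1),'M',np.round(o['wrist_torque'],3),'w',round(o['width'],4),'j6',round(o['joint_positions'][5],2))
    print('turn',np.round((R0.inv()*R1).as_rotvec(),4),'cm',np.round(100*R0.inv().apply(np.array([x,y,z])-p),2))
E
python3 -c "
from h import *;delta(.530,-.311,.22,.03)"
```

```text
pos [ 0.1357 -0.5346  0.2603] rot [3.1335e+00 8.0000e-04 2.4880e-01] F [ 0.7 -0.9  1.4] M [-0.028 -0.008 -0.062] w 0.0813 j6 -0.1
turn [ 8.100e-03 -1.000e-04  2.188e-01] cm [ 43.73 -11.99   3.9 ]
```

move_arm(
  deltas=[0, 0, 0.219, 43.7, -12, 3.9, 0, 0, 0, 0.219, 43.7, -12, 3.9, 0, 0, 0, 0.219, 43.7, -12, 3.9, 0, 0, 0, 0.219, 43.7, -12, 3.9, 0, 0, 0, 0.219, 43.7, -12, 3.9, 0, 0, 0, 0.219, 43.7, -12, 3.9, 0, 0, 0, 0.219, 43.7, -12, 3.9, 0, 0, 0, 0.219, 43.7, -12, 3.9, 0],
)

```text
time: 1.1
tool_pos: [0.4806, -0.3368, 0.2213]
ee_rot: [3.141, -0.001, 0.03]
wrist_force: [-1.0, -0.9, -0.3]
width: 0.0473
finger_force: 0.0
```

move_arm(
  deltas=[0, 0, 0, 0, 0, 0, 0, 0, 0, 0, 0, 0, 0, 0],
)

```text
time: 1.3
tool_pos: [0.4794, -0.3372, 0.2207]
ee_rot: [-3.141, 0.001, 0.032]
wrist_force: [-0.3, -0.6, 0.3]
width: 0.0471
finger_force: 0.0
```

```bash
python3 -c "
from h import *;delta(.530,-.311,.22,.03)"
```

```text
pos [ 0.4794 -0.3372  0.2207] rot [-3.1415e+00  1.2000e-03  3.2300e-02] F [-0.3 -0.6  0.3] M [0.04  0.036 0.002] w 0.0471 j6 0.83
turn [-0.0001  0.0012  0.0023] cm [ 5.14 -2.46  0.07]
```

move_arm(
  deltas=[0, 0, 0, 5.1, -2.5, 5.0, 0, 0, 0, 0, 5.1, -2.5, 5.0, 0, 0, 0, 0, 5.1, -2.5, 5.0, 0, 0, 0, 0, 5.1, -2.5, 5.0, 0],
)

```text
time: 1.7
tool_pos: [0.5279, -0.3122, 0.1711]
ee_rot: [-3.142, 0.002, 0.029]
wrist_force: [-0.1, -0.1, 0.7]
width: 0.047
finger_force: 0.0
```

Run:
```python
from h import *
s=snap('side','side1');t=snap('top','top1');delta(.530,-.311,.0985,.03)
a=cv2.resize(s['image'][170:310,210:340],None,fx=4,fy=4,interpolation=2)
b=cv2.resize(t['image'][170:250,300:360],None,fx=4.5,fy=4.5,interpolation=2)
im=np.zeros((560,800,3),np.uint8);im[:560,:520]=a;im[:360,525:795]=b
cv2.imwrite('pics/crop2.png',im[:,:,::-1])
```

```text
pos [ 0.5285 -0.3129  0.173 ] rot [ 3.1397e+00 -1.2000e-03  2.8300e-02] F [-0.3  0.6  0. ] M [ 0.063 -0.067  0.008] w 0.0471 j6 0.92
turn [ 0.0019 -0.0012 -0.0017] cm [ 0.15 -0.2   7.45]
```

View pics/crop2.png

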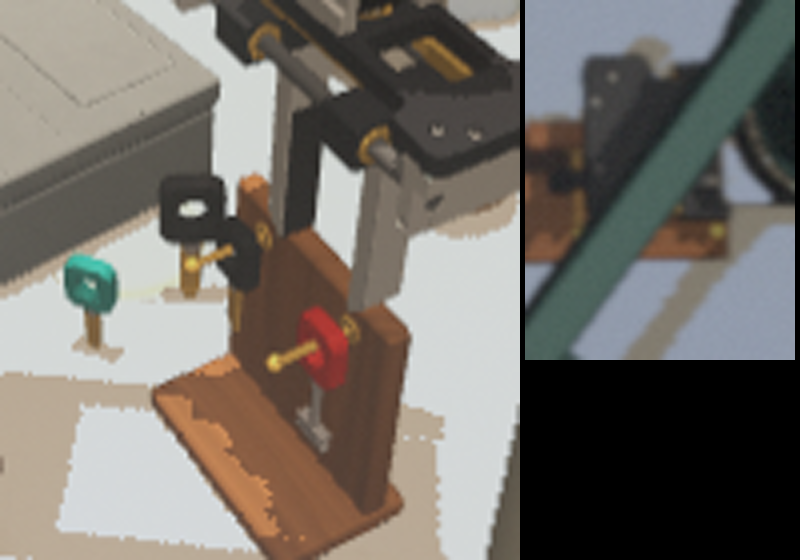

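The near finger's tip is above the red key's right side, at side px (297..309, 246). The other finger is between the two keys, and the top view of the key is hidden by the arm. I'll compare the camera with the arm here.

Run:
```python
from h import *
from bench import robot
s=load('side1')
print(onz(s,[(297.7,246.5),(308.5,245.5)],.1715))
P=cloud(s);print(P[228:246:3,303])
# key head front face: red bounds via depth in this view
im=s['image'].astype(float);w=(im[...,0]>1.8*im[...,1])&(im[...,0]>1.8*im[...,2])
w[:240]=0;w[278:]=0;w[:,:278]=0;w[:,306:]=0
q=P[w];print(len(q),np.percentile(q,[3,50,97],0))
print(proj(s,[[.524,-.326,.1175],[.534,-.326,.1175],[.525,-.298,.1175],[.53,-.312,.1345],[.494,-.312,.122]]))
v=[]
for i in range(6):
    robot.snapshot('side');o=robot.get_obs();v.append(o['tool_pos'])
print(np.mean(v,0),np.std(v,0))
```

```text
[[ 0.52330232 -0.33775722  0.1715    ]
 [ 0.540464   -0.34436889  0.1715    ]]
[[ 0.52114602 -0.34760659  0.22298792]
 [ 0.52109535 -0.34860615  0.21740109]
 [ 0.52221022 -0.34823245  0.21001789]
 [ 0.52398583 -0.34709381  0.20153283]
 [ 0.52371576 -0.34838599  0.19606586]
 [ 0.52519899 -0.34762513  0.18782154]]
185 [[ 0.52423021 -0.32626065  0.1051347 ]
 [ 0.52668333 -0.31627766  0.12508635]
 [ 0.54198454 -0.29991705  0.13501368]]
[[291.61379208 263.40540213]
 [296.31750958 261.35389729]
 [283.52431626 252.75632334]
 [290.79603823 250.35738821]
 [273.08410205 262.50770844]]
[ 0.52876937 -0.31246116  0.17294551] [9.38542775e-05 3.27307108e-04 3.47365949e-04]
```

Run:
```python
from h import *
s=load('side1');P=cloud(s)
print('ball',onz(s,(278.7,260.6),.122),bydepth(s,(278,260)))
T=load('top0'); print('top ball', onz(T,[(265+388/5,185+186/5)],.122), 'black ball',onz(T,[(265+235/5,185+188/5)],.122))
im=s['image'].astype(int)
for v in range(244,272,2):
    print(v,[(u,*np.round(P[v,u]*1000).astype(int)) for u in range(284,300,2) if im[v,u,0]>1.8*im[v,u,1]])
```

```text
ball [[ 0.50500423 -0.31295188  0.122     ]] [[ 0.50310204 -0.31336025  0.12498167]]
top ball [[ 0.49945474 -0.31345452  0.122     ]] black ball [[ 0.49731703 -0.24383864  0.122     ]]
244 []
246 []
248 [(286, np.int64(527), np.int64(-302), np.int64(133)), (288, np.int64(529), np.int64(-304), np.int64(134)), (290, np.int64(531), np.int64(-307), np.int64(135))]
250 [(286, np.int64(525), np.int64(-304), np.int64(130)), (288, np.int64(526), np.int64(-309), np.int64(134)), (290, np.int64(529), np.int64(-311), np.int64(135)), (292, np.int64(532), np.int64(-312), np.int64(134))]
252 [(284, np.int64(525), np.int64(-299), np.int64(121)), (286, np.int64(525), np.int64(-305), np.int64(126)), (288, np.int64(525), np.int64(-311), np.int64(132)), (290, np.int64(527), np.int64(-314), np.int64(133)), (292, np.int64(530), np.int64(-316), np.int64(135)), (294, np.int64(533), np.int64(-318), np.int64(134))]
254 [(284, np.int64(525), np.int64(-300), np.int64(117)), (286, np.int64(526), np.int64(-305), np.int64(120)), (288, np.int64(525), np.int64(-312), np.int64(128)), (290, np.int64(525), np.int64(-31
[... 953 characters left out ...]
4), np.int64(-325), np.int64(120))]
262 [(288, np.int64(525), np.int64(-315), np.int64(109)), (290, np.int64(526), np.int64(-318), np.int64(112)), (292, np.int64(525), np.int64(-325), np.int64(119)), (294, np.int64(529), np.int64(-326), np.int64(118)), (296, np.int64(533), np.int64(-326), np.int64(117))]
264 [(288, np.int64(525), np.int64(-314), np.int64(103)), (290, np.int64(525), np.int64(-320), np.int64(109)), (292, np.int64(526), np.int64(-325), np.int64(114)), (294, np.int64(529), np.int64(-326), np.int64(113))]
266 [(290, np.int64(525), np.int64(-320), np.int64(104)), (292, np.int64(526), np.int64(-325), np.int64(108)), (294, np.int64(530), np.int64(-325), np.int64(107))]
268 []
270 []
```

Key centre is (0.530, -0.312, 0.1175), which fits the given sizes (head top at 0.135, right face at y = -0.326, front face at x = 0.525). Lowering onto it.

move_arm(
  deltas=[0, 0, 0, 0.15, -0.05, 3, 0, 0, 0, 0, 0.15, -0.05, 5, 0, 0, 0, 0, 0.15, -0.05, 7.4, 0, 0, 0, 0, 0.15, -0.05, 7.4, 0, 0, 0, 0, 0.15, -0.05, 7.4, 0, 0, 0, 0, 0.15, -0.05, 7.4, 0],
)

```text
time: 2.7
tool_pos: [0.5314, -0.3116, 0.0995]
ee_rot: [3.14, -0.002, 0.03]
wrist_force: [-0.2, -0.8, 0.4]
width: 0.047
finger_force: 0.0
```

move_arm(
  deltas=[0, 0, 0, 0, 0, 0, 0.2, 0, 0, 0, 0, 0, 0, 0.4, 0, 0, 0, 0, 0, 0, 0.6, 0, 0, 0, 0, 0, 0, 1, 0, 0, 0, 0, 0, 0, 1, 0, 0, 0, 0, 0, 0, 1],
)

```text
time: 3.3
tool_pos: [0.5309, -0.3112, 0.0984]
ee_rot: [3.141, -0.001, 0.03]
wrist_force: [0.2, 0.3, 3.6]
width: 0.0274
finger_force: 30.0
```

```bash
python3 -c "
from h import *;delta(.53,-.312,.103,.03)"
```

```text
pos [ 0.5309 -0.3112  0.0984] rot [ 3.1406e+00 -1.2000e-03  2.9800e-02] F [0.2 0.3 3.6] M [ 0.063  0.049 -0.001] w 0.0274 j6 0.92
turn [ 0.001  -0.0012 -0.0002] cm [-0.1   0.08 -0.46]
```

move_arm(
  deltas=[0, 0, 0, 0, 0, -0.25, 1, 0, 0, 0, 0, 0, -0.45, 1, 0, 0, 0, 0, 0, -0.45, 1, 0, 0, 0, 0, 0, -0.45, 1],
)

```text
time: 3.7
tool_pos: [0.5303, -0.3108, 0.1015]
ee_rot: [-3.141, 0.001, 0.03]
wrist_force: [-0.6, 0.0, -0.9]
width: 0.0277
finger_force: 30.0
```

move_arm(
  deltas=[0, 0, 0, -1, 0, 0, 1, 0, 0, 0, -2, 0, 0, 1, 0, 0, 0, -3, 0, 0, 1, 0, 0, 0, -4, 0, 0, 1, 0, 0, 0, -5.2, 0, 0, 1, 0, 0, 0, -6.5, 0, 0, 1, 0, 0, 0, -6.5, 0, 0, 1],
)

```text
time: 4.4
tool_pos: [0.4638, -0.313, 0.1022]
ee_rot: [3.141, 0.0, 0.028]
wrist_force: [-0.1, -0.9, -0.6]
width: 0.0274
finger_force: 30.0
```

Run:
```python
from h import *
s=snap('side','side2');delta(.4655,.0355,.175,.152)
a=cv2.resize(s['image'][170:310,200:330],None,fx=4,fy=4,interpolation=2)
cv2.imwrite('pics/crop3.png',a[:,:,::-1])
```

```text
pos [ 0.4648 -0.313   0.1023] rot [ 3.1413e+00 -5.0000e-04  2.8700e-02] F [-0.5 -0.  -1.7] M [-0.017 -0.056  0.028] w 0.0277 j6 0.85
turn [ 0.0004 -0.0005 -0.1233] cm [  1.07 -34.83  -7.28]
```

View pics/crop3.png

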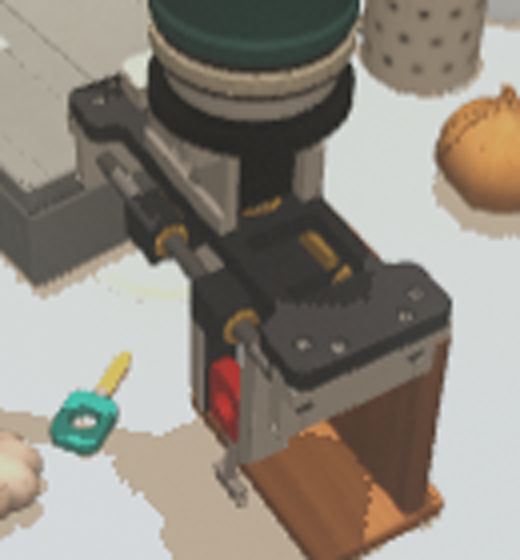

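The red key hangs upright in the fingers at side px (256..260, 265..295), clear of the rod. A turquoise look-alike has tipped over at (222,270). The black key is hidden for now. Next I raise the key and carry it over the box.

move_arm(
  deltas=[0, 0, 0, 0, 0, -4, 1, 0, 0, 0, 0, 0, -7.3, 1, 0, 0, 0, 0, 0, -7.3, 1, 0, 0, -0.123, 1.1, -10, -7.3, 1, 0, 0, -0.123, 1.1, -15, -7.3, 1, 0, 0, -0.123, 1.1, -20, -7.3, 1, 0, 0, -0.123, 1.1, -25, -7.3, 1, 0, 0, -0.123, 1.1, -28, -7.3, 1],
)

```text
time: 5.25
tool_pos: [0.4683, -0.061, 0.1738]
ee_rot: [-3.141, 0.001, 0.153]
wrist_force: [0.1, -0.1, -0.9]
width: 0.0279
finger_force: 30.0
```

Run:
```python
from h import *
snap('side');s=snap('side','side3');t=snap('top','top3');delta(.4655,.0355,.165,.152)
a=cv2.resize(s['image'][120:320,120:330],None,fx=2.4,fy=2.4,interpolation=2)
b=cv2.resize(t['image'][180:290,160:300],None,fx=2,fy=2,interpolation=2)
im=np.zeros((480,790,3),np.uint8);im[:480,:504]=a;im[:220,508:788]=b
cv2.imwrite('pics/crop4.png',im[:,:,::-1])
```

```text
pos [ 0.4686 -0.0602  0.1741] rot [-3.1411e+00  6.0000e-04  1.5870e-01] F [-0.6 -0.5 -0.5] M [0.003 0.023 0.021] w 0.0277 j6 1.16
turn [-0.0005  0.0006  0.0067] cm [ 1.21 -9.5   0.91]
```

View pics/crop4.png

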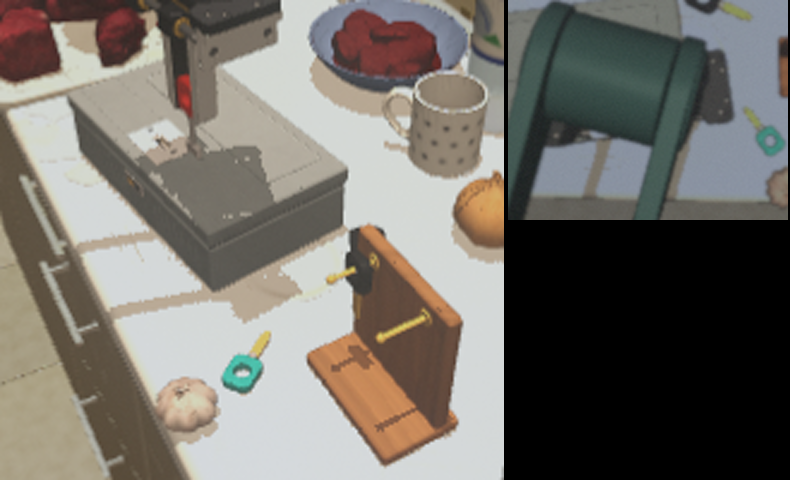

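The black key is still on its hook (side px (268,232)), and onion, mug and garlic are in place. The held key's tip is at about (201,183), just right of the lock plate. I'll measure the slot and the tip in this same camera.

Run:
```python
from h import *
S=load('side0');s=load('side3')
a=cv2.resize(S['image'][164:194,166:210],None,fx=12,fy=12,interpolation=cv2.INTER_CUBIC)
b=cv2.resize(s['image'][145:195,182:214],None,fx=11,fy=11,interpolation=cv2.INTER_CUBIC)
im=np.zeros((560,800,3),np.uint8);im[:360,:440]=a[:360,:440];im[:550,445:797]=b
# overlay nominal slot corners in side0
c,sn=np.cos(.152),np.sin(.152)
for kx,ky in((.4655,.0355),):
    P=[[kx+c*x-sn*y,ky+sn*x+c*y,.088] for x,y in((-.0046,-.011),(.0046,-.011),(.0046,.011),(-.0046,.011),(0,0))]
    q=proj(S,P)
    print(q)
    for u,v in q: cv2.circle(im,(int((u-166+.5)*12),int((v-164+.5)*12)),3,(255,0,0),1)
cv2.imwrite('pics/crop5.png',im[:,:,::-1])
# plate by brightness
g=S['image'][160:200,165:212].astype(int).sum(2)/3; print(np.percentile(g,[5,50,95]))
m=(g>185).astype(np.uint8); nl,l,st,ce=cv2.connectedComponentsWithStats(m);i=1+np.argmax(st[1:,4]);cn=cv2.convexHull(np.argwhere(l==i)[:,::-1].astype(np.int32))
W=onz(S,cn.reshape(-1,2)+[165,160],.088);print(st[i],cv2.minAreaRect((W[:,:2]*1000).astype(np.float32)))
```

```text
[[187.10975356 181.30088604]
 [190.50795823 179.92136144]
 [185.81199645 175.54023767]
 [182.4382511  176.87781089]
 [186.45473749 178.39258281]]
[ 85.33333333 166.33333333 213.        ]
[  8  10  29  18 267] ((466.5137939453125, 34.83258056640625), (47.50419235229492, 61.665985107421875), 9.11580753326416)
```

View pics/crop5.png

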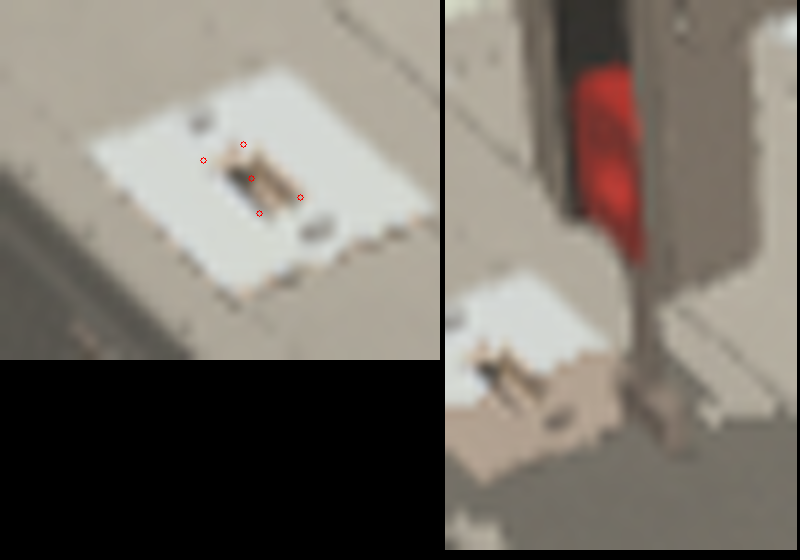

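Run:
```python
from h import *
s=load('side3');S=load('side0');P=cloud(s)
print('slot',onz(S,[(187.3,178.7),(187.2,178.1)],.088))
# box-frame-ish tip pixels: points clearly above lid in window
m=np.zeros(P.shape[:2],bool);m[170:190,194:210]=1
m&=(P[...,2]>.105)&(P[...,2]<.2)&(P[...,1]<0)
q=P[m];ys,xs=np.nonzero(m)
c,sn=np.cos(.155),np.sin(.155);k=np.array([.4686,-.0602,0]);d=q-k
loc=np.c_[c*d[:,0]+sn*d[:,1],-sn*d[:,0]+c*d[:,1],q[:,2]]*1000
for x,y,l in zip(xs,ys,loc.round(0).astype(int)):print((x,y),l.tolist(),end=' ')
```

```text
slot [[0.46681705 0.03341285 0.088     ]
 [0.46749443 0.03578282 0.088     ]]
(np.int64(199), np.int64(170)) [-3, 4, 170] (np.int64(200), np.int64(170)) [-7, -9, 179] (np.int64(201), np.int64(170)) [-7, -12, 181] (np.int64(202), np.int64(170)) [-8, -18, 185] (np.int64(203), np.int64(170)) [-6, -19, 184] (np.int64(204), np.int64(170)) [-4, -20, 184] (np.int64(205), np.int64(170)) [-2, -20, 183] (np.int64(206), np.int64(170)) [2, -17, 180] (np.int64(207), np.int64(170)) [8, -10, 174] (np.int64(199), np.int64(171)) [-2, 5, 166] (np.int64(200), np.int64(171)) [-1, 4, 167] (np.int64(201), np.int64(171)) [-8, -13, 179] (np.int64(202), np.int64(171)) [-8, -17, 182] (np.int64(203), np.int64(171)) [-7, -19, 182] (np.int64(204), np.int64(171)) [0, -12, 176] (np.int64(199), np.int64(172)) [-3, 5, 164] (np.int64(200), np.int64(172)) [-1, 3, 165] (np.int64(201), np.int64(172)) [-8, -13, 177] (np.int64(202), np.int64(172)) [-4, -10, 173] (np.int64(199), np.int64(173)) [-3, 4, 163] (np.int64(200), np.int64(173)) [-1, 4, 161] (np.int64(199), np.int64(174)) [-3, 6, 159] (np.int64(200), np.int64(174))
[... 1565 characters left out ...]
(202), np.int64(182)) [-1, -1, 140] (np.int64(203), np.int64(182)) [1, -1, 140] (np.int64(199), np.int64(183)) [-5, 6, 136] (np.int64(200), np.int64(183)) [-3, 4, 136] (np.int64(201), np.int64(183)) [-4, -1, 140] (np.int64(202), np.int64(183)) [-2, -2, 139] (np.int64(203), np.int64(183)) [1, -1, 137] (np.int64(200), np.int64(184)) [-3, 5, 133] (np.int64(201), np.int64(184)) [-3, -1, 136] (np.int64(202), np.int64(184)) [-1, -1, 136] (np.int64(203), np.int64(184)) [2, 0, 133] (np.int64(201), np.int64(185)) [-3, 1, 132] (np.int64(202), np.int64(185)) [-3, -3, 135] (np.int64(203), np.int64(185)) [0, -3, 133] (np.int64(202), np.int64(186)) [-2, -2, 131] (np.int64(203), np.int64(186)) [0, -2, 130]
```

move_arm(
  deltas=[0, 0, 0.004, 1.1, -5, 0.9, 1, 0, 0, 0.004, 1.1, -5, 1.5, 1, 0, 0, 0.004, 1.1, -5, 1.5, 1],
)

```text
time: 5.7
tool_pos: [0.4714, -0.0122, 0.1581]
ee_rot: [-3.142, 0.003, 0.15]
wrist_force: [-0.0, -0.2, -1.3]
width: 0.028
finger_force: 30.0
```

Run:
```python
from h import *
from bench import robot
robot.snapshot('side');s=snap('side','side4');o=robot.get_obs();p=o['tool_pos'];y=o['ee_rot'][2];print(p,o['ee_rot'],o['joint_positions'])
t=snap('top','top4')
def loc(P): 
    d=P-[p[0],p[1],0];c,sn=np.cos(y),np.sin(y);return np.stack([c*d[...,0]+sn*d[...,1],-sn*d[...,0]+c*d[...,1],P[...,2]-p[2]],-1)*1000
P=loc(cloud(s))
u0=proj(s,p+[0,0,-.044])[0];print('pred tip px',u0)
b=(abs(P[...,0])<12)&(abs(P[...,1])<40)
for nm,z0,z1 in(('stem',-30,-16),('bit',-40,-32),('nose',-44,-40),('finger',3,40)):
    m=b&(P[...,2]>z0)&(P[...,2]<z1); q=P[m]; print(nm,len(q),np.percentile(q,[5,25,50,75,95],0).round(1).tolist() if len(q) else '')
x0,y0=int(u0[0])-25,int(u0[1])-35
cv2.imwrite('pics/crop6.png',cv2.resize(s['image'][y0:y0+50,x0:x0+50],None,fx=11,fy=11,interpolation=cv2.INTER_CUBIC)[:,:,::-1]);print(x0,y0)
```

```text
[ 0.47206048 -0.01332447  0.15939658] [3.14097168e+00 1.19052316e-03 1.47317413e-01] [-1.47656499e-01 -7.25520538e-02  1.62275645e+00 -9.40475050e-04
  1.59234683e+00  1.27580223e+00]
pred tip px [196.04908232 179.17950593]
stem 12 [[-4.2, -3.0, -28.2], [-3.3, -2.7, -25.7], [-2.2, -1.6, -21.9], [-0.4, -0.9, -19.6], [0.0, 0.4, -17.3]]
bit 25 [[-4.6, -9.9, -39.6], [-4.1, -8.4, -37.8], [-3.2, -3.4, -34.6], [-1.9, 1.8, -33.8], [1.0, 5.8, -32.4]]
nose 3 [[-2.3, -9.7, -43.4], [-1.5, -9.5, -43.2], [-0.5, -9.2, -43.0], [-0.4, -8.8, -41.6], [-0.4, -8.4, -40.5]]
finger 281 [[-8.5, -26.8, 6.6], [-7.1, -25.6, 13.8], [-5.3, -9.3, 24.0], [0.1, 11.9, 32.6], [7.8, 19.5, 38.0]]
171 144
```

View pics/crop6.png

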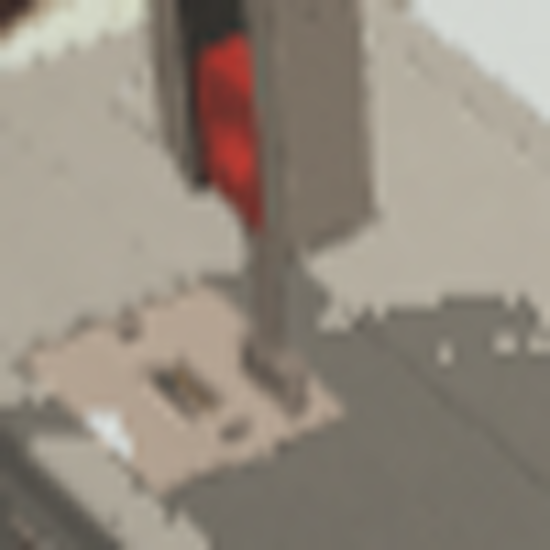

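Run:
```python
from h import *
s=load('side4');p=np.array([.47206,-.01332,.1594]);y=.1473
ax=np.array([np.cos(y),np.sin(y),0]);ay=np.array([-np.sin(y),np.cos(y),0]);az=np.array([0,0,1])
f=lambda a,b,c:proj(s,p+a*ax+b*ay+c*az)[0].round(2)
print('stem z-20,-25,-30',f(0,0,-.02),f(0,0,-.025),f(0,0,-.03),'bit topfront L',f(-.003,.01,-.032),'bit botfront R',f(-.003,-.01,-.04),'nose botR',f(-.0018,-.009,-.044))
g=s['image'].astype(int).sum(2)//3
for v in range(166,176):print(v,g[v,190:204])
delta(.4674,.035,.134,.152)
```

```text
stem z-20,-25,-30 [195.23 170.51] [195.4  172.34] [195.58 174.16] bit topfront L [192.19 173.24] bit botfront R [197.07 180.36] nose botR [197.43 181.38]
166 [166 167 165 126  98 100 101 101 120 110 128 146 158 171]
167 [167 166 164 127  97  98 101  97 130 148 169 169 170 169]
168 [152 152 150 110  96 100 102 107 122 162 170 170 171 170]
169 [117 112 111 111  97  99 100 112 113 129 160 171 171 171]
170 [140 123 113 111  99  99  96 111 111 112 126 163 170 171]
171 [161 146 121 111  98 100  98 111 110 110 114 156 159 168]
172 [162 162 146 119 101  99  99 112 111 113 138 166 146 149]
173 [163 163 159 133 106  99  97 112 111 114 153 152 151 103]
174 [163 162 151 124 106  99 100 112 112 112 113 111 111 111]
175 [162 162 146 103 107 105 106 116 114 111 112 112 111 112]
pos [ 0.4723 -0.0135  0.1598] rot [3.1409e+00 4.0000e-04 1.4680e-01] F [ 0.9 -0.2 -0.7] M [-0.035  0.016  0.051] w 0.0277 j6 1.28
turn [ 0.0007  0.0004 -0.0052] cm [ 0.23 -4.87  2.58]
```

Tip and arm agree to about 0.5 mm in the side camera. The slot is at (187.2, 178.4) px, about (0.4668, 0.035). Moving over it.

move_arm(
  deltas=[0, 0, -0.005, 0.23, -4.0, 0, 1, 0, 0, -0.005, 0.23, -4.87, 1.2, 1, 0, 0, -0.005, 0.23, -4.87, 2.2, 1, 0, 0, -0.005, 0.23, -4.87, 2.2, 1, 0, 0, -0.005, 0.23, -4.87, 2.2, 1],
)

```text
time: 6.35
tool_pos: [0.467, 0.0354, 0.1374]
ee_rot: [3.141, 0.001, 0.152]
wrist_force: [0.9, -0.2, -0.3]
width: 0.028
finger_force: 30.0
```

Run:
```python
from h import *
from bench import robot
robot.snapshot('side');s=snap('side','side5')
delta(.4672,.035,.13,.152)
a=cv2.resize(s['image'][140:200,165:215],None,fx=10,fy=10,interpolation=cv2.INTER_CUBIC)
cv2.imwrite('pics/crop7.png',a[:,:,::-1])
```

```text
pos [0.4675 0.0356 0.1382] rot [ 3.1411e+00 -4.0000e-04  1.5250e-01] F [-0.4 -0.2 -0.7] M [ 0.005  0.056 -0.036] w 0.0277 j6 1.37
turn [ 0.0005 -0.0004  0.0005] cm [-0.04  0.06  0.82]
```

View pics/crop7.png

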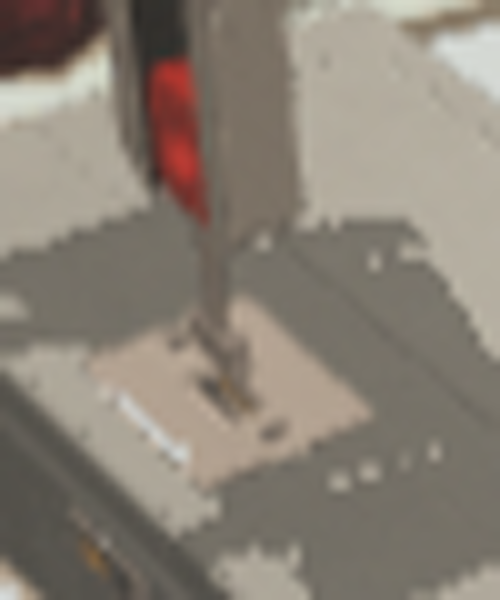

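The key stands straight over the slot, about 6 mm above it, with the bit at (186,175) px in line with the slot. Lowering gently.

move_arm(
  deltas=[0, 0, 0, -0.03, 0.05, 0.3, 1, 0, 0, 0, -0.03, 0.05, 0.6, 1, 0, 0, 0, -0.03, 0.05, 0.75, 1, 0, 0, 0, -0.03, 0.05, 0.85, 1, 0, 0, 0, -0.03, 0.05, 0.85, 1],
)

```text
time: 6.95
tool_pos: [0.4668, 0.036, 0.1292]
ee_rot: [3.142, 0.0, 0.154]
wrist_force: [-0.0, 0.1, -1.1]
width: 0.0276
finger_force: 30.0
```

move_arm(
  deltas=[0, 0, 0, 0, 0, 0.1, 1, 0, 0, 0, 0, 0, 0.2, 1, 0, 0, 0, 0, 0, 0.2, 1],
)

```text
time: 7.25
tool_pos: [0.4669, 0.036, 0.1273]
ee_rot: [3.142, 0.0, 0.154]
wrist_force: [1.3, -0.2, -0.4]
width: 0.0276
finger_force: 30.0
```

move_arm(
  deltas=[0, 0, 0, 0, 0, 0.1, 1, 0, 0, 0, 0, 0, 0.2, 1, 0, 0, 0, 0, 0, 0.2, 1],
)

```text
time: 7.55
tool_pos: [0.4668, 0.036, 0.1253]
ee_rot: [3.142, 0.0, 0.154]
wrist_force: [-0.4, -0.2, -1.0]
width: 0.0276
finger_force: 30.0
```

move_arm(
  deltas=[0, 0, 0, 0, 0, 0.1, 1, 0, 0, 0, 0, 0, 0.2, 1, 0, 0, 0, 0, 0, 0.3, 1, 0, 0, 0, 0, 0, 0.3, 1],
)

```text
time: 7.95
tool_pos: [0.467, 0.036, 0.1223]
ee_rot: [3.142, -0.0, 0.154]
wrist_force: [0.8, -0.8, -1.1]
width: 0.0278
finger_force: 30.0
```

move_arm(
  deltas=[0, 0, 0, 0, 0, 0.1, 1, 0, 0, 0, 0, 0, 0.2, 1, 0, 0, 0, 0, 0, 0.2, 1],
)

```text
time: 8.25
tool_pos: [0.467, 0.036, 0.1203]
ee_rot: [3.141, -0.0, 0.154]
wrist_force: [-0.2, -0.4, -0.6]
width: 0.028
finger_force: 30.0
```

move_arm(
  deltas=[0, 0, 0, 0, 0, 0.1, 1, 0, 0, 0, 0, 0, 0.1, 1],
)

```text
time: 8.45
tool_pos: [0.467, 0.036, 0.1195]
ee_rot: [3.141, -0.0, 0.154]
wrist_force: [0.1, -0.6, -1.5]
width: 0.0276
finger_force: 30.0
```

move_arm(
  deltas=[0, 0, 0, 0, 0, 0.07, 1, 0, 0, 0, 0, 0, 0.07, 1],
)

```text
time: 8.65
tool_pos: [0.4671, 0.036, 0.1194]
ee_rot: [3.141, -0.001, 0.154]
wrist_force: [-0.8, 0.1, 3.4]
width: 0.0274
finger_force: 30.0
```

move_arm(
  deltas=[0, 0, 0, 0, 0, 0.07, 1, 0, 0, 0, 0, 0, 0.07, 1],
)

```text
time: 8.85
tool_pos: [0.4673, 0.036, 0.1194]
ee_rot: [3.141, -0.001, 0.154]
wrist_force: [-1.8, 0.2, 5.7]
width: 0.0277
finger_force: 30.0
```

It caught at the first pins, with the tip 12.5 mm deep as described. I ease off and rock across the slot.

move_arm(
  deltas=[0, 0, 0, 0, 0, -0.07, 1, 0, 0, 0, 0.1, 0, -0.07, 1, 0, 0, 0, 0.2, 0, -0.07, 1, 0, 0, 0, 0.3, 0, -0.07, 1, 0, 0, 0, 0.3, 0, -0.07, 1],
)

```text
time: 9.35
tool_pos: [0.4694, 0.0364, 0.1192]
ee_rot: [3.141, 0.001, 0.154]
wrist_force: [-3.4, -0.2, 6.8]
width: 0.0276
finger_force: 30.0
```

move_arm(
  deltas=[0, 0, 0, -0.15, 0, 0, 1, 0, 0, 0, -0.3, 0, 0, 1, 0, 0, 0, -0.45, 0, 0, 1, 0, 0, 0, -0.6, 0, 0, 1, 0, 0, 0, -0.6, 0, 0, 1],
)

```text
time: 9.85
tool_pos: [0.4649, 0.0356, 0.1187]
ee_rot: [3.141, -0.002, 0.154]
wrist_force: [4.6, -0.4, 0.1]
width: 0.0277
finger_force: 30.0
```

move_arm(
  deltas=[0, 0, 0, 0.15, 0, 0, 1, 0, 0, 0, 0.3, 0, 0, 1, 0, 0, 0, 0.3, 0, 0.1, 1, 0, 0, 0, 0.3, 0, 0.1, 1],
)

```text
time: 10.25
tool_pos: [0.4665, 0.036, 0.1172]
ee_rot: [-3.142, 0.001, 0.154]
wrist_force: [0.5, -1.1, 0.5]
width: 0.0277
finger_force: 30.0
```

First pins cleared. Lowering to the second pair.

move_arm(
  deltas=[0, 0, 0, 0, 0, 0.1, 1, 0, 0, 0, 0, 0, 0.15, 1, 0, 0, 0, 0, 0, 0.2, 1, 0, 0, 0, 0, 0, 0.2, 1],
)

```text
time: 10.65
tool_pos: [0.4666, 0.036, 0.1154]
ee_rot: [-3.142, 0.001, 0.154]
wrist_force: [0.5, 0.4, -1.2]
width: 0.0276
finger_force: 30.0
```

move_arm(
  deltas=[0, 0, 0, 0, 0, 0.07, 1, 0, 0, 0, 0, 0, 0.07, 1],
)

```text
time: 10.85
tool_pos: [0.4667, 0.036, 0.115]
ee_rot: [3.142, 0.001, 0.154]
wrist_force: [0.6, -0.1, -0.2]
width: 0.0276
finger_force: 30.0
```

move_arm(
  deltas=[0, 0, 0, 0, 0, 0.06, 1, 0, 0, 0, 0, 0, 0.06, 1],
)

```text
time: 11.05
tool_pos: [0.4668, 0.036, 0.1149]
ee_rot: [3.141, 0.0, 0.154]
wrist_force: [-2.1, 0.4, 2.4]
width: 0.0279
finger_force: 30.0
```

move_arm(
  deltas=[0, 0, 0, 0.15, 0, 0, 1, 0, 0, 0, 0.3, 0, 0, 1, 0, 0, 0, 0.35, 0, 0, 1, 0, 0, 0, 0.35, 0, 0, 1],
)

```text
time: 11.45
tool_pos: [0.4694, 0.0364, 0.1148]
ee_rot: [3.141, 0.003, 0.154]
wrist_force: [-5.2, -0.5, 6.3]
width: 0.0277
finger_force: 30.0
```

move_arm(
  deltas=[0, 0, 0, -0.15, 0, 0, 1, 0, 0, 0, -0.3, 0, 0, 1, 0, 0, 0, -0.45, 0, 0, 1, 0, 0, 0, -0.6, 0, 0, 1, 0, 0, 0, -0.65, 0, 0, 1],
)

```text
time: 11.95
tool_pos: [0.465, 0.0356, 0.1144]
ee_rot: [3.141, -0.003, 0.154]
wrist_force: [5.6, -0.1, -1.6]
width: 0.0278
finger_force: 30.0
```

move_arm(
  deltas=[0, 0, 0, 0.15, 0, 0, 1, 0, 0, 0, 0.3, 0, 0, 1, 0, 0, 0, 0.3, 0, 0.08, 1, 0, 0, 0, 0.3, 0, 0.08, 1],
)

```text
time: 12.35
tool_pos: [0.466, 0.036, 0.1128]
ee_rot: [-3.141, 0.003, 0.154]
wrist_force: [0.2, -0.3, -0.2]
width: 0.0277
finger_force: 30.0
```

Second pins cleared. Going to the bottom.

move_arm(
  deltas=[0, 0, 0, 0.08, 0, 0.1, 1, 0, 0, 0, 0.08, 0, 0.18, 1, 0, 0, 0, 0.08, 0, 0.22, 1, 0, 0, 0, 0.08, 0, 0.22, 1],
)

```text
time: 12.75
tool_pos: [0.4675, 0.0361, 0.1113]
ee_rot: [3.142, 0.0, 0.154]
wrist_force: [-0.6, 0.5, -0.8]
width: 0.0277
finger_force: 30.0
```

move_arm(
  deltas=[0, 0, 0, 0, 0, 0.05, 1, 0, 0, 0, 0, 0, 0.05, 1],
)

```text
time: 12.95
tool_pos: [0.4676, 0.0361, 0.111]
ee_rot: [3.141, 0.0, 0.154]
wrist_force: [-0.6, 0.1, -1.0]
width: 0.0277
finger_force: 30.0
```

move_arm(
  deltas=[0, 0, 0, 0, 0, 0.07, 1, 0, 0, 0, 0, 0, 0.07, 1],
)

```text
time: 13.15
tool_pos: [0.4678, 0.0361, 0.1109]
ee_rot: [3.141, -0.0, 0.154]
wrist_force: [-1.5, 0.1, 3.5]
width: 0.0276
finger_force: 30.0
```

move_arm(
  deltas=[0, 0, 0, 0, 0, 0.05, 1, 0, 0, 0, 0, 0, 0.05, 1],
)

```text
time: 13.35
tool_pos: [0.4679, 0.0361, 0.1109]
ee_rot: [3.141, -0.001, 0.154]
wrist_force: [-2.6, -0.1, 6.0]
width: 0.0274
finger_force: 30.0
```

On the bottom (z 8.5 mm below the first catch, as it should be). I ease the pressure a little and turn counterclockwise.

move_arm(
  deltas=[0, 0, 0, -0.05, 0, -0.05, 1, 0, 0, -0.1, -0.05, 0, -0.05, 1, 0, 0, -0.2, -0.05, 0, -0.05, 1, 0, 0, -0.3, -0.05, 0, -0.05, 1, 0, 0, -0.4, -0.05, 0, -0.05, 1, 0, 0, -0.4, -0.05, 0, -0.05, 1],
)

```text
time: 13.95
tool_pos: [0.4674, 0.0362, 0.1109]
ee_rot: [3.141, -0.001, 0.554]
wrist_force: [-3.1, -0.1, 5.1]
width: 0.0276
finger_force: 30.0
```

```bash
python3 -c "
from h import *;delta(.4675,.0361,.1109,.554)"
```

```text
pos [0.4674 0.0362 0.1109] rot [ 3.1415e+00 -8.0000e-04  5.5360e-01] F [-3.1 -0.1  5.1] M [ 0.174  0.531 -0.068] w 0.0276 j6 0.97
turn [ 0.0001 -0.0008 -0.0004] cm [0.   0.02 0.  ]
```

move_arm(
  deltas=[0, 0, -0.12, -0.03, -0.02, -0.02, 1, 0, 0, -0.24, -0.03, -0.02, -0.02, 1, 0, 0, -0.36, -0.03, -0.02, -0.02, 1, 0, 0, -0.48, -0.03, -0.02, -0.02, 1, 0, 0, -0.6, -0.03, -0.02, -0.02, 1, 0, 0, -0.6, -0.03, -0.02, -0.02, 1],
)

```text
time: 14.55
tool_pos: [0.4666, 0.0369, 0.1109]
ee_rot: [-3.141, -0.001, 1.154]
wrist_force: [-2.9, 1.5, 5.0]
width: 0.0274
finger_force: 30.0
```

```bash
python3 -c "
from h import *;delta(.4672,.0361,.1109,1.154)"
```

```text
pos [0.4666 0.0369 0.1109] rot [-3.1406e+00 -1.4000e-03  1.1536e+00] F [-2.9  1.5  5. ] M [ 0.44   0.586 -0.098] w 0.0274 j6 0.37
turn [-0.001  -0.0014 -0.0004] cm [-0.05  0.08 -0.  ]
```

move_arm(
  deltas=[0, 0, -0.12, 0, 0, 0, 1, 0, 0, -0.24, 0, 0, 0, 1, 0, 0, -0.36, 0, 0, 0, 1, 0, 0, -0.48, 0, 0, 0, 1, 0, 0, -0.6, 0, 0, 0, 1, 0, 0, -0.6, 0, 0, 0, 1],
)

```text
time: 15.15
tool_pos: [0.4658, 0.0371, 0.1109]
ee_rot: [-3.14, -0.002, 1.754]
wrist_force: [-4.0, 1.6, 7.0]
width: 0.0274
finger_force: 30.0
```

```bash
python3 -c "
from h import *;delta(.4672,.0361,.1109,1.92)"
```

```text
pos [0.4658 0.0371 0.1109] rot [-3.1397e+00 -2.4000e-03  1.7535e+00] F [-4.   1.6  7. ] M [ 0.517  1.049 -0.116] w 0.0274 j6 -0.23
turn [-0.0017 -0.0026 -0.1665] cm [-0.12  0.12 -0.  ]
```

move_arm(
  deltas=[0, 0, -0.06, 0, 0, 0, 1, 0, 0, -0.12, 0, 0, 0, 1, 0, 0, -0.16, 0, 0, 0, 1, 0, 0, -0.16, 0, 0, 0, 1],
)

```text
time: 15.55
tool_pos: [0.4656, 0.037, 0.1109]
ee_rot: [-3.14, -0.003, 1.912]
wrist_force: [-5.1, 1.8, 6.9]
width: 0.0278
finger_force: 30.0
```

```bash
python3 -c "
from h import *;delta(.4672,.0361,.1109,1.95)"
```

```text
pos [0.4656 0.037  0.1109] rot [-3.1397e+00 -2.8000e-03  1.9121e+00] F [-5.1  1.8  6.9] M [ 0.503  1.083 -0.112] w 0.0278 j6 -0.38
turn [-0.0019 -0.0029 -0.0379] cm [-0.14  0.12 -0.  ]
```

move_arm(
  deltas=[0, 0, -0.04, 0, 0, 0, 1, 0, 0, -0.06, 0, 0, 0, 1, 0, 0, -0.06, 0, 0, 0, 1],
)

```text
time: 15.85
tool_pos: [0.4655, 0.037, 0.1109]
ee_rot: [-3.14, -0.003, 1.972]
wrist_force: [-5.1, 2.4, 7.3]
width: 0.0277
finger_force: 30.0
```

Run:
```python
from h import *
delta(.4672,.0361,.1109,2.0);s=snap('side','side6');P=cloud(s)
im=s['image'].astype(int);w=(im[...,0]>1.8*im[...,1])&(im[...,0]>1.8*im[...,2]);w[:130]=0;w[185:]=0;w[:,:165]=0;w[:,215:]=0
q=P[w];q=q[(q[:,2]>.1)&(q[:,2]<.16)];print(len(q),np.median(q,0));d=q[:,:2]-q[:,:2].mean(0);print(np.linalg.svd(d)[2][0] if len(q)>5 else '')
cv2.imwrite('pics/crop8.png',cv2.resize(s['image'][120:200,140:240],None,fx=7,fy=7,interpolation=2)[:,:,::-1])
```

```text
pos [0.4655 0.037  0.1109] rot [-3.1396e+00 -3.0000e-03  1.9716e+00] F [-5.1  2.4  7.3] M [ 0.474  1.155 -0.206] w 0.0277 j6 -0.44
turn [-0.0019 -0.003  -0.0284] cm [-0.15  0.12 -0.  ]
97 [0.47133626 0.0320704  0.13323645]
[-0.88621574 -0.46327278]
```

View pics/crop8.png

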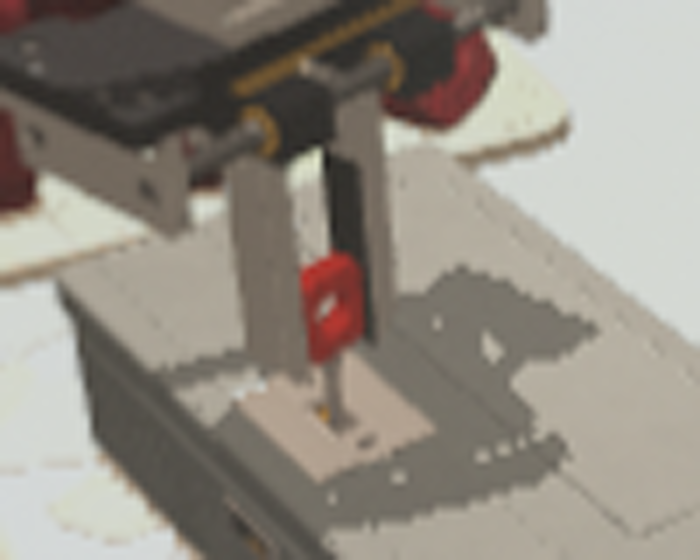

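The key stands upright in the lock with its head turned a quarter, at (187,165) px. The turning moment jumped from 0.11 to 0.21 N m, so it is at the stop. Holding there.

move_arm(
  deltas=[0, 0, -0.01, 0, 0, 0, 1, 0, 0, -0.01, 0, 0, 0, 1, 0, 0, -0.01, 0, 0, 0, 1, 0, 0, -0.01, 0, 0, 0, 1, 0, 0, -0.01, 0, 0, 0, 1, 0, 0, -0.01, 0, 0, 0, 1, 0, 0, -0.01, 0, 0, 0, 1, 0, 0, -0.01, 0, 0, 0, 1],
)

```text
time: 16.7
tool_pos: [0.4655, 0.037, 0.1109]
ee_rot: [-3.14, -0.003, 1.981]
wrist_force: [-5.3, 2.4, 7.2]
width: 0.0276
finger_force: 30.0
```

Run:
```python
from h import *
delta(.4672,.0361,.1109,2.0)
from bench import robot
print(robot.close_job())
```

```text
pos [0.4655 0.037  0.1109] rot [-3.1396e+00 -3.0000e-03  1.9811e+00] F [-5.3  2.4  7.2] M [ 0.51   1.111 -0.272] w 0.0276 j6 -0.45
turn [-0.0019 -0.003  -0.0189] cm [-0.15  0.12 -0.  ]
the job is handed in; nothing more can be done
None
```

I handed the job in with the red key on the lock's bottom, turned counterclockwise to what the jump in turning moment shows is the stop, and still held there; when last seen the black key was on its hook and the onion, garlic and mug were in place, though the turquoise key and possibly the larger loose black key tipped over along the way.

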